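# Drift a stuck setting die out of the knock-out block

### The arm

A 6-joint arm with a two-finger parallel gripper is mounted at the origin on the work surface. World frame = base frame: x ahead of the robot, y to its left, z up, the work surface at z = 0. Lengths are in m, angles in rad, forces in N, time in s.
With the tool pointing down it reaches from about 0.25 to 0.725 m from the base axis. Payload 4 kg.
Tool frame: the origin (TCP) lies where the fingers leave the gripper's body, on its centre line; the fingertips stand 73 mm ahead of it and the grasp point (between the pads) lies 54 mm ahead of it (bot.tips_ahead is the z of the fingertips in the tool frame, in m); z points along the fingers, y is the direction in which the jaws open and shut (so a half turn about z gives the same grasp; the last joint's range is limited). The gripper opens to 85 mm and grips with 20 to 120 N. Pads are 22 mm wide; open, the fingers measure 114 mm over their backs; the gripper's body (76 mm by 85 mm) begins 54 mm behind the grasp point. The pads swing forward as they close: fully open they stand 13 mm farther back than shut.
Start: joints at [-1.14, 0.241, 0.005, 1.335, 0, 1.571], TCP at [0.209, -0.454, 0.304] pointing down, gripper open.
Joint ranges: [-2.72, 2.72], [-1.05, 1.87], [-1.09, 1.28], [-1.99, 2.15], [-1.42, 1.44], [-3.14, 3.14]. Speed limits (rad/s): [2.79, 2.79, 3.14, 3.14, 3.14, 3.14].

### API

Orientations are given as a unit quaternion [x, y, z, w].
In Python, from workcell import readout, camera, get_calibration, order, bot gives the robot as it stands.
- The arm moves only by the tool send_rows, never from a script. Its argument "moves" is a list of rows, each a list of 3 entries, a list of its own where there are three numbers: the shift along the tool's x, y, z in mm, then the turn, a rotation vector about the tool's x, y, z in rad, then the finger opening in mm, from 0 to 85.4. In form: [[[dx, dy, dz], [ax, ay, az], grip], ...]. A call has 1 to 12 rows; each row is the pose to reach, as a shift and turn from the pose measured when the call began, along the tool's axes at that moment; what a row does not reach only later rows make up. A row lasts 1/12 s, in which the tool goes at most 41.7 mm and 7.16 degrees, less where a joint would pass 70% of its speed; a pose out of reach is approached as far as the arm can. A call with a gripper value outside its range is refused whole. The fingers move at their own pace and stop on an object; the grip force is fixed at half the most. Time passes only in rows, so rows that repeat a pose let the fingers close. It gives the time, the measured TCP pose, the force and the opening at its end, in the units of the state.
- readout.get_obs(): the state, without advancing time (a new reading comes with each control period).
- camera(name): name is "scene" or "top" or "wrist"; returns the picture (420x560x3 uint8, red, green, blue); there is no depth.
- get_calibration(name): a dict with "fx", "fy", "cx", "cy" (pixels), "R" (3x3) and "t" (3): a world point X has camera coordinates R X + t. Camera axes: x right, y down, z forward; pixel columns grow to the right and rows downward; lengths in m; the calibration is good to about 2 mm. A picture is of the moment at which its call begins: read the wrist's pose just before it. get_calibration takes no time and is no camera call; for the wrist camera it gives the pose at the moment of the call.
- order.job_done(): hands the job in, once; it reports no verdict.
The state is a dict: "clock": time; "joint_pos": joint angles; "joint_vel": joint speeds; "tau": joint torques, N m; "eef_pos": TCP position; "tool_rot": TCP orientation; "ft_force": force on the tool from outside, world axes, zero at the start; "ft_torque": the same for the moment, N m; "grip_width": finger opening in m.
Only numpy, scipy, OpenCV 4.12 (cv2) and the standard library are available. Lean on these libraries where they do the work, as an engineer would, in place of code of your own. Each camera call takes 0.05 s, during which the arm holds its last target. There are 200 camera calls.

### The job

A steel rivet-setting die is stuck in the bore of the knock-out block. Take the red-handled drift from its wooden stand, feel for the hole of the brass guide collar on top of the block with its tip, and through it push the die out of the bottom so that it drops into the block's tray; then put the drift back upright and fully home in its stand. The collar is soft and sits off-centre: keep the force on the block and collar under 20 N and on the die under 25 N throughout, do not let go of a drift left in the block, and leave the paint pot, marker and clip alone.

Things in the scene. Friction and masses are not known exactly. Their poses are not given: they have to be found in the camera images.
- block: Knock-out block, fixed to the bench. Origin on the bench under the bore axis; z up, x across its open sides, y towards its two legs. Tray at the foot 136 (x) by 96 (y) mm, floor 6 mm and rim 18 mm above the bench. Grey body 60 (x) by 78 (y) mm, underside at 50 mm, top at 105 mm; a vertical 25 mm bore runs right through it on the z axis.
- collar_nominal (a point): Point on the bore axis at the height of the flat top of the brass guide collar, 123 mm above the bench. NOT the middle of its hole: the collar (34 mm wide, 18 mm high, 12 mm plain vertical hole right through) was clamped by eye, its axis up to 4.5 mm off in x and in y of the block, and no reading gives that; find the hole by feel, sliding the tip lightly on the flat top, or by sight. It is rigid.
- release (a point): Point on the bore axis 57 mm above the bench: the lower edge of two sprung brass plungers (57 to 67 mm) that grip the die by friction from the block's +x and -x sides. Sliding the die takes about 8 to 14 N of steady push; it falls free when its top is pushed just below this point.
- die_center (a point): Centre of the setting die, a solid plain steel cylinder 24 mm in diameter and 26 mm long, about 60 g, its axis upright in the bore (z is its axis). At the start its top is 73 to 81 mm above the bench; the drift may push anywhere on its flat top.
- drift_grip (a point): Middle of the drift's handle, 105 mm above the tip. The handle is red, square, 16 by 16 mm and 50 mm long, its flats facing the point's x and y; z points along the drift away from the tip. The drift is one rigid piece of about 140 g, 130 mm long: below the handle a 10 mm round steel shaft 80 mm long. With the tip 43 mm above the bench in the block, the handle meets the collar.
- drift_tip (a point): Centre of the flat end of the drift's shaft (8 mm wide, with a 1.5 mm high chamfer to 10 mm). Axes as drift_grip.
- holder: Fixed dark wooden stand of the drift, 70 by 70 mm, 50 mm high, origin on the bench under its middle. A vertical round hole 13 mm wide, chamfered by 3 mm at the mouth, goes 42 mm down from the middle of its top, so that the tip of the seated drift stands 8 mm above the bench and the middle of its handle 113 mm.
- paint_pot: Bystander: jar of red edge paint, 36 mm in diameter, 36 mm high, origin at the centre of its underside.
- marker: Bystander: black marker pen with a white cap, 130 mm long (its y), 14 mm thick, lying; origin under its middle.
- clip: Bystander: black binder clip 30 by 32 by 16 mm with wire lever; origin under its middle.
Mind the look-alikes: they are no part of the job. There is more than one size of the block; the one meant has the size given above.

How it is judged:
By the outcome, as a careful person would: the job done as asked, in the order asked, and still so for the second after the job is handed in, with the robot touching nothing.
It also fails if it takes over 72 s, if anything falls off the work surface, if the arm or the gripper's body presses on something with over 40 N, if the wrist force passes 120 N, or if a joint passes its speed limit or range.

## Working session

There is one attempt and no reset: what is moved stays moved. The work goes in short steps, Python scripts to look and compute and a tool call to move; the robot and the scene stay as the last step left them, time stands still between calls to the robot, and variables do not carry over. Pictures are saved under pics/ and viewed, about 8 in all and at most 12, crops included, and the job is handed in when it is done.

Besides the shell and the picture viewer there is one more tool, called after ">>>" in YAML: its name, and indented under it one key for each argument. send_rows: Moves the arm, as the interface text tells. Its arguments: {"type":"object","properties":{"moves":{"type":"array","items":{"type":"array"}}},"required":["moves"]}

```bash
ls; mkdir -p pics
python3 - <<'E'
from workcell import readout,camera,get_calibration,bot
import cv2,numpy as np
o=readout.get_obs()
for k,v in o.items(): print(k,np.round(v,4))
a=camera("scene");b=camera("top")
for n,i in(("scene",a),("top",b)):
    cv2.imwrite(f"pics/{n}0.png",i[...,::-1])
    c=get_calibration(n);print(n,c)
E
```

```text
pics
clock 0.0
joint_pos [-1.14    0.2414  0.0037  1.3352 -0.      1.5708]
joint_vel [-0.0008 -0.0013 -0.0004  0.0006  0.0004 -0.001 ]
tau [ 6.00000e-04 -3.72320e+01  2.52408e+01  1.68000e-02  1.00000e-04
 -0.00000e+00]
eef_pos [ 0.2086 -0.4539  0.303 ]
tool_rot [ 9.769e-01  2.137e-01 -2.000e-04 -1.000e-03]
ft_force [-0.377  -0.0486  0.9103]
ft_torque [-0.0128 -0.0392  0.0322]
grip_width 0.0852
scene {'fx': 462.92294233958, 'fy': 462.92294233958, 'cx': 275.7989561420142, 'cy': 213.88705986909764, 'R': array([[-0.8047526 ,  0.59355029, -0.00844431],
       [ 0.41581531,  0.55350814, -0.72161373],
       [-0.42364004, -0.5842318 , -0.69224441]]), 't': array([ 0.43608821, -0.15387513,  1.36429842])}
top {'fx': 503.8808660370827, 'fy': 503.8808660370827, 'cx': 281.5825570652279, 'cy': 213.78610281237044, 'R': array([[-0.09483284, -0.99547878,  0.00536057],
       [-0.9722601 ,  0.09146168, -0.21527902],
       [ 0.21381541, -0.02562739, -0.97653787]]), 't': array([0.02667653, 0.55809589, 1.04506093])}
```

View pics/scene0.png

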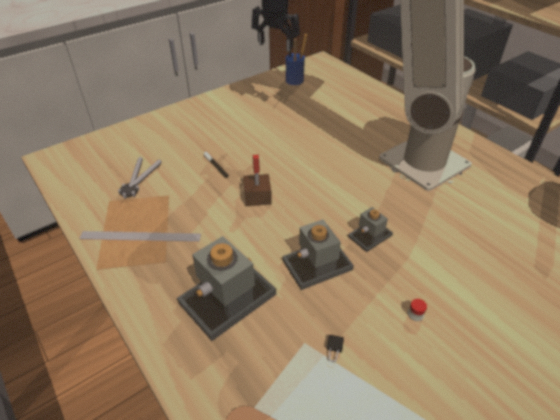

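View pics/top0.png

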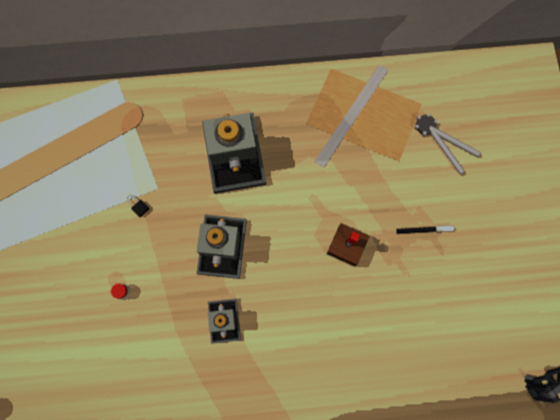

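Three look-alike blocks in the top view: large (235,155), middle (220,246) and small (223,322). The middle tray is about 60x45 px at 0.44 px/mm, roughly 136x96 mm, so it fits. The drift and stand are at (350,243), the pot at (119,291), the clip at (140,208) and the marker at (425,230). Next I'll measure the trays and confirm with a crop.

```bash
cat > h.py <<'E'
import numpy as np,cv2
from workcell import readout,camera,get_calibration,bot
from scipy.spatial.transform import Rotation as Ro
def ray(c,uv):
    d=np.array([(uv[0]-c['cx'])/c['fx'],(uv[1]-c['cy'])/c['fy'],1.])
    return -c['R'].T@c['t'], c['R'].T@d
def onz(c,uv,z):
    o,d=ray(c,uv); return o+d*(z-o[2])/d[2]
def two(c1,u1,c2,u2):
    o1,d1=ray(c1,u1);o2,d2=ray(c2,u2)
    s=np.linalg.lstsq(np.c_[d1,-d2],o2-o1,rcond=None)[0]
    p,q=o1+s[0]*d1,o2+s[1]*d2
    return (p+q)/2,np.linalg.norm(p-q)
def proj(c,X):
    x=c['R']@np.asarray(X)+c['t'];return np.array([c['fx']*x[0]/x[2]+c['cx'],c['fy']*x[1]/x[2]+c['cy']])
E
python3 - <<'E'
from h import *
S=cv2.imread('pics/scene0.png');T=cv2.imread('pics/top0.png')
cs,ct=get_calibration('scene'),get_calibration('top')
def cent(img,box,f,n=1):
    x0,y0,x1,y1=box;h=cv2.cvtColor(img,cv2.COLOR_BGR2HSV)[y0:y1,x0:x1].astype(int)
    m=f(h).astype(np.uint8);k,l,st,ce=cv2.connectedComponentsWithStats(m)
    i=1+np.argsort(-st[1:,4])[:n];return [(ce[j]+[x0,y0],st[j,4]) for j in i],m
red=lambda h:((h[...,0]<6)|(h[...,0]>174))&(h[...,1]>200)&(h[...,2]>90)
bra=lambda h:(h[...,0]>8)&(h[...,0]<24)&(h[...,1]>150)
a=cent(S,(235,145,275,185),red)[0];b=cent(T,(335,225,375,260),red)[0]
print('red',a,b,two(cs,a[0][0],ct,b[0][0]))
a=cent(S,(300,220,340,245),bra)[0];b=cent(T,(203,226,230,248),bra)[0]
print('brass',a,b,two(cs,a[0][0],ct,b[0][0]))
# trays: dark contour (tray+body: low saturation or low value)
h=cv2.cvtColor(T,cv2.COLOR_BGR2HSV)
for n,(x0,y0,x1,y1) in {'big':(195,105,270,200),'mid':(190,208,250,285),'small':(200,292,245,350)}.items():
    hh=h[y0:y1,x0:x1].astype(int);m=((hh[...,1]<75)|(hh[...,2]<60)).astype(np.uint8)
    cn=max(cv2.findContours(m,0,1)[0],key=cv2.contourArea)+np.array([x0,y0]);r=cv2.minAreaRect(cn)
    P=np.array([onz(ct,q,.012)[:2] for q in cv2.boxPoints(r)]);print(n,r,np.round(np.linalg.norm(P-np.roll(P,-1,0),axis=1)*1e3),np.round(P.mean(0),4))
def crop(I,b): return cv2.resize(I[b[1]:b[3],b[0]:b[2]],(390,290),interpolation=cv2.INTER_CUBIC)
cv2.imwrite('pics/c1.png',np.vstack([np.hstack([crop(T,(178,208,262,270+1)),crop(T,(320,215,395,271))]),np.hstack([crop(S,(270,215,370,289)),crop(S,(220,145,300,205))])]))
E
```

```text
Traceback (most recent call last):
IndexError: list index out of range
```

```bash
cat > m.py <<'E'
from h import *
S=cv2.imread('pics/scene0.png');T=cv2.imread('pics/top0.png')
cs,ct=get_calibration('scene'),get_calibration('top')
def cent(img,box,f):
    x0,y0,x1,y1=box;h=cv2.cvtColor(img,cv2.COLOR_BGR2HSV)[y0:y1,x0:x1].astype(int)
    m=f(h).astype(np.uint8);k,l,st,ce=cv2.connectedComponentsWithStats(m)
    if k<2: print('none',img[y0:y1:4,x0:x1:4].tolist()); return None
    j=1+np.argmax(st[1:,4]);return ce[j]+[x0,y0],st[j]
red=lambda h:((h[...,0]<6)|(h[...,0]>172))&(h[...,1]>190)&(h[...,2]>110)
bra=lambda h:(h[...,0]>8)&(h[...,0]<24)&(h[...,1]>130)&(h[...,2]>60)
for n,f,A,B in(('red',red,(245,145,270,185),(340,225,370,255)),('brass',bra,(306,222,332,244),(203,226,230,248))):
    a=cent(S,A,f);b=cent(T,B,f);print(n,a,b)
    if a and b: print(two(cs,a[0],ct,b[0]))
h=cv2.cvtColor(T,cv2.COLOR_BGR2HSV)
for n,(x0,y0,x1,y1) in {'big':(195,105,270,200),'mid':(190,208,250,285),'small':(200,292,245,350)}.items():
    hh=h[y0:y1,x0:x1].astype(int);m=((hh[...,1]<75)|(hh[...,2]<60)).astype(np.uint8)
    cn=max(cv2.findContours(m,0,1)[0],key=cv2.contourArea)+np.array([x0,y0]);r=cv2.minAreaRect(cn)
    P=np.array([onz(ct,q,.012)[:2] for q in cv2.boxPoints(r)]);print(n,r,np.round(np.linalg.norm(P-np.roll(P,-1,0),axis=1)*1e3),np.round(P.mean(0),4))
def crop(I,b): return cv2.resize(I[b[1]:b[3],b[0]:b[2]],(390,290),interpolation=cv2.INTER_CUBIC)
cv2.imwrite('pics/c1.png',np.vstack([np.hstack([crop(T,(178,216,262,278)),crop(T,(320,215,395,271))]),np.hstack([crop(S,(270,215,370,289)),crop(S,(220,145,300,205))])]))
E
python3 m.py
```

```text
none [[[118, 160, 180], [113, 154, 180], [113, 153, 181], [120, 163, 182], [113, 156, 181], [117, 158, 183], [120, 163, 181]], [[113, 154, 181], [119, 161, 182], [114, 155, 180], [114, 154, 181], [116, 159, 180], [119, 162, 183], [114, 154, 181]], [[115, 156, 181], [113, 154, 180], [109, 149, 178], [107, 144, 178], [114, 156, 181], [115, 156, 180], [122, 164, 182]], [[118, 161, 179], [115, 157, 179], [63, 81, 156], [56, 72, 169], [117, 159, 181], [112, 152, 178], [116, 156, 183]], [[114, 156, 182], [121, 164, 183], [65, 87, 134], [47, 59, 131], [114, 155, 177], [115, 157, 181], [110, 150, 179]], [[111, 152, 181], [112, 149, 179], [73, 95, 139], [46, 58, 129], [110, 150, 176], [115, 158, 181], [116, 158, 181]], [[106, 145, 175], [104, 139, 172], [76, 102, 140], [47, 57, 127], [108, 147, 176], [114, 156, 181], [116, 157, 183]], [[104, 140, 173], [98, 134, 165], [89, 117, 151], [81, 91, 124], [105, 141, 166], [93, 128, 156], [108, 147, 172]], [[48, 68, 97], [39, 56, 76], [43, 57, 75], [90, 98, 110], [50, 68, 100], [50, 70, 101], [83, 113, 144]], [[47, 67, 94], [50, 69, 96], [51, 67, 89], [92, 99, 107], [50, 70, 101], [51, 69, 101], [74, 100, 128]]]
red None (array([354.375   , 236.078125]), array([10,  7, 10,  9, 64], dtype=int32))
brass (array([318.67346939, 232.13605442]), array([  6,   4,  14,  14, 147], dtype=int32)) (array([215.        , 236.01428571]), array([  4,   2,  17,  17, 210], dtype=int32))
(array([0.51192645, 0.11652715, 0.11661836]), np.float64(0.0003926213623449129))
big ((233.71621704101562, 152.29730224609375), (73.81513977050781, 53.2652702331543), 80.53767395019531) [127. 184. 123. 183.] [0.7285 0.0709]
mid ((219.99452209472656, 245.87936401367188), (45.870906829833984, 60.12862014770508), 6.842772960662842) [137. 105. 137. 103.] [0.5088 0.1182]
small ((223.4268341064453, 320.84149169921875), (41.74312210083008, 30.699968338012695), 83.6598129272461) [68. 90. 66. 90.] [0.3422 0.1222]
```

View pics/c1.png

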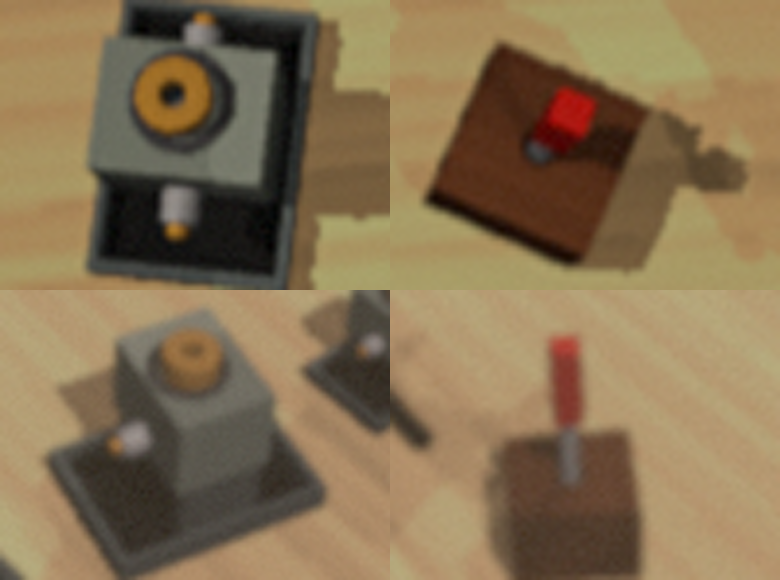

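The crop confirms the middle block: its tray measures about 137x104 mm, against 125x184 and 67x90 for the others. Its collar hole shows at top pixel (215,236). The handle top is at (355,236.5) and leans away from the stand, as perspective would make it. I'll move over the drift.

```bash
cat >> h.py <<'E'
def go(p,jaw=None):
    """rel. move (tool axes, mm / rad) to TCP p with tool down, jaw (y axis) along world angle jaw"""
    o=readout.get_obs();R=Ro.from_quat(o['tool_rot']);M=R.as_matrix()
    y=M[:,1];a0=np.arctan2(y[1],y[0])
    if jaw is None: jaw=a0
    while jaw-a0>np.pi/2: jaw-=np.pi
    while jaw-a0<-np.pi/2: jaw+=np.pi
    yy=np.array([np.cos(jaw),np.sin(jaw),0]);z=np.array([0,0,-1.]);T=np.c_[np.cross(yy,z),yy,z]
    print('t',round(o['clock'],2),'tcp',np.round(o['eef_pos'],4),'jaw deg',round(np.degrees(a0),2),'F',np.round(o['ft_force'],2),'w',round(o['grip_width'],4))
    print('shift',np.round(M.T@(np.asarray(p)-o['eef_pos'])*1e3,2),'rv',np.round((R.inv()*Ro.from_matrix(T)).as_rotvec(),4))
E
python3 - <<'E'
from h import *
ct=get_calibration('top')
f=lambda q:onz(ct,(320+(q[0]-390)*75/390,215+q[1]*56/290),.138)
C=np.array([f(q) for q in((568,86),(597,98),(577,137),(548,125))]);print(C*1e3)
m=C.mean(0);e=C[1]-C[0];e2=C[2]-C[1];print(m,np.degrees(np.arctan2(e[1],e[0])),np.degrees(np.arctan2(e2[1],e2[0])))
g=lambda q:onz(ct,(320+(q[0]-390)*75/390,215+q[1]*56/290),.05)
print('shaft base',g((538,150)), 'holder corners',[np.round(g(q),3) for q in((500,43),(650,105),(582,262),(430,195))])
go([m[0],m[1],.29],np.arctan2(e[1],e[0]))
E
```

```text
[[ 490.68131946 -166.85820202  138.        ]
 [ 484.89843546 -177.49187693  138.        ]
 [ 470.34294759 -167.7971626   138.        ]
 [ 476.09300275 -157.18946171  138.        ]]
[ 0.48050393 -0.16733418  0.138     ] -118.53856011866768 146.33431405355353
shaft base [ 0.47941663 -0.1656658   0.05      ] holder corners [array([ 0.527, -0.155,  0.05 ]), array([ 0.494, -0.215,  0.05 ]), array([ 0.431, -0.178,  0.05 ]), array([ 0.465, -0.118,  0.05 ])]
t 0.1 tcp [ 0.2086 -0.4539  0.3031] jaw deg -65.32 F [-0.52 -0.34 -0.15] w 0.0854
shift [ 366.73 -146.84   13.37] rv [-1.700e-03  9.000e-04  9.289e-01]
```

>>> send_rows:
  moves:
    - [[183,-73,10],[0,0,-0.3],85]
    - [[367,-147,13],[0,0,-0.642],85]
    - [[367,-147,13],[0,0,-0.642],85]
    - [[367,-147,13],[0,0,-0.642],85]
    - [[367,-147,13],[0,0,-0.642],85]
    - [[367,-147,13],[0,0,-0.642],85]
    - [[367,-147,13],[0,0,-0.642],85]
    - [[367,-147,13],[0,0,-0.642],85]
    - [[367,-147,13],[0,0,-0.642],85]
    - [[367,-147,13],[0,0,-0.642],85]
    - [[367,-147,13],[0,0,-0.642],85]
    - [[367,-147,13],[0,0,-0.642],85]

```text
clock: 1.1
eef_pos: [0.481, -0.1659, 0.2896]
tool_rot: [0.859, 0.512, -0.001, -0.002]
ft_force: [0.6, -0.2, 0.9]
grip_width: 0.0849
```

Run:
```python
from h import *
go([.4805,-.1670,.29],np.radians(-28.5))
c=get_calibration('wrist');a=camera('wrist');cv2.imwrite('pics/w1.png',a[...,::-1])
np.savez('w1.npz',**c);print(readout.get_obs()['joint_pos'].round(3),'cam at',-c['R'].T@c['t'],proj(c,[.48,-.167,.138]))
```

```text
t 1.1 tcp [ 0.481  -0.1659  0.2896] jaw deg -28.36 F [ 0.61 -0.22  0.89] w 0.0849
shift [-1.21  0.05 -0.42] rv [-0.0032 -0.0005  0.0024]
[-3.350e-01  2.660e-01  1.000e-03  1.309e+00  1.000e-03  1.733e+00] cam at [ 0.5202171  -0.09479348  0.36022391] [277.3331333  224.84911663]
```

View pics/w1.png

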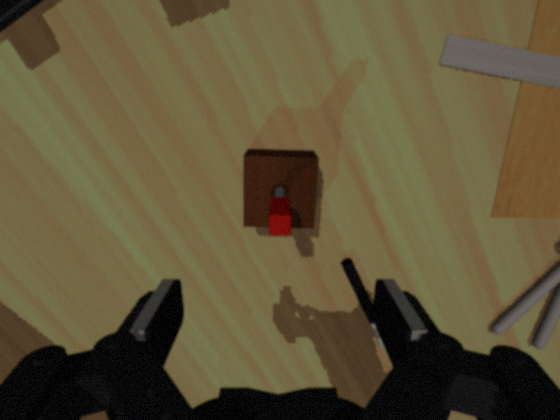

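Wrist view: the stand and handle are square to the image. The bright handle top is at about (280,224) and the shaft enters the stand at (280,189). I'll refine this with masks.

Run:
```python
from h import *
c=dict(np.load('w1.npz'));I=cv2.imread('pics/w1.png');h=cv2.cvtColor(I,cv2.COLOR_BGR2HSV).astype(int)[190:245,250:310]
red=((h[...,0]<8)|(h[...,0]>172))&(h[...,1]>170)&(h[...,2]>60)
for v in (60,130,165):
    m=(red&(h[...,2]>v)).astype(np.uint8);k,l,st,ce=cv2.connectedComponentsWithStats(m);j=1+np.argmax(st[1:,4])
    print(v,st[j]+[250,190,0,0,0],ce[j]+[250,190])
print(h[10:48,30,:].tolist())
b=cv2.cvtColor(I,cv2.COLOR_BGR2HSV).astype(int)[140:240,235:325]
m=((b[...,2]<95)&(b[...,1]>120)).astype(np.uint8)
cn=max(cv2.findContours(m,0,1)[0],key=cv2.contourArea);r=cv2.minAreaRect(cn);print(r)
```

```text
60 [268 197  24  38 789] [279.22813688 216.59442332]Traceback (most recent call last):
  File "<stdin>", line 5, in <module>
    return _wrapfunc(a, 'argmax', axis=axis, out=out, **kwds)
    return bound(*args, **kwds)
ValueError: attempt to get argmax of an empty sequence
```

Run:
```python
from h import *
c=dict(np.load('w1.npz'))
I=cv2.imread('pics/w1.png').astype(int);d=I[...,2]-I[...,1]
for r in (200,205,209,212,214,216,220,226,232,233,234,235,236):
    x=np.where(d[r,255:310]>40)[0]+255;print(r,(x.min(),x.max(),I[r,280].tolist()) if len(x) else None)
A=onz(c,(268.5,234.8),.138);B=onz(c,(291.5,234.8),.138);print(A,B,np.linalg.norm(A-B),np.degrees(np.arctan2(*(B-A)[1::-1])))
m=(A+B)/2
S=onz(c,(280,189),.05);u=(S-m)[:2];print('shaft@hole',S)
n=np.array([-(B-A)[1],(B-A)[0]]);n/=np.linalg.norm(n);n*=np.sign(n@u[:2]);print('centre +-',m[:2]+.008*n,m[:2]-.008*n)
```

```text
200 (np.int64(270), np.int64(288), [0, 0, 65])
205 (np.int64(270), np.int64(289), [4, 0, 66])
209 (np.int64(269), np.int64(289), [10, 11, 71])
212 (np.int64(269), np.int64(289), [12, 10, 68])
214 (np.int64(269), np.int64(290), [1, 1, 84])
216 (np.int64(268), np.int64(291), [14, 17, 116])
220 (np.int64(268), np.int64(291), [11, 13, 119])
226 (np.int64(268), np.int64(291), [15, 19, 120])
232 (np.int64(269), np.int64(290), [12, 17, 121])
233 (np.int64(269), np.int64(290), [9, 8, 113])
234 (np.int64(270), np.int64(289), [16, 30, 104])
235 (np.int64(272), np.int64(286), [33, 52, 97])
236 None
[ 0.47083286 -0.17066785  0.138     ] [ 0.48529406 -0.17847378  0.138     ] 0.016433460887120433 -28.35946175901551
shaft@hole [ 0.48366439 -0.16477738  0.05      ]
centre +- [ 0.48186347 -0.16753094] [ 0.47426344 -0.18161069]
```

Run:
```python
from h import *
go([.4817,-.1674,.167],np.radians(-28.4))
```

```text
t 1.15 tcp [ 0.4804 -0.1668  0.2898] jaw deg -28.47 F [-0.57  0.36 -0.29] w 0.0848
shift [2.0000e-02 1.8100e+00 1.2277e+02] rv [-0.003  -0.0004 -0.0012]
```

>>> send_rows:
  moves:
    - [[0,1.5,30],[-0.003,0,0],85]
    - [[0,1.5,60],[-0.003,0,0],85]
    - [[0,1.5,90],[-0.003,0,0],85]
    - [[0,1.5,110],[-0.003,0,0],85]
    - [[0,1.5,122],[-0.003,0,0],85]
    - [[0,1.5,122.5],[-0.003,0,0],85]
    - [[0,1.5,122.5],[-0.003,0,0],40]
    - [[0,1.5,122.5],[-0.003,0,0],24]
    - [[0,1.5,122.5],[-0.003,0,0],20]
    - [[0,1.5,122.5],[-0.003,0,0],18]
    - [[0,1.5,122.5],[-0.003,0,0],18]
    - [[0,1.5,122.5],[-0.003,0,0],18]

```text
clock: 2.15
eef_pos: [0.4817, -0.1674, 0.1679]
tool_rot: [0.859, 0.512, 0.001, 0.0]
ft_force: [-0.0, 0.2, -0.7]
grip_width: 0.0185
```

Run:
```python
from h import *
go([.4817,-.1674,.167],np.radians(-28.4))
I=camera('wrist');cv2.imwrite('pics/w2.png',I[...,::-1])
```

```text
t 2.15 tcp [ 0.4817 -0.1674  0.1679] jaw deg -28.47 F [-0.05  0.22 -0.7 ] w 0.0185
shift [-0.04  0.    0.93] rv [ 0.0012 -0.0006 -0.0012]
```

View pics/w2.png

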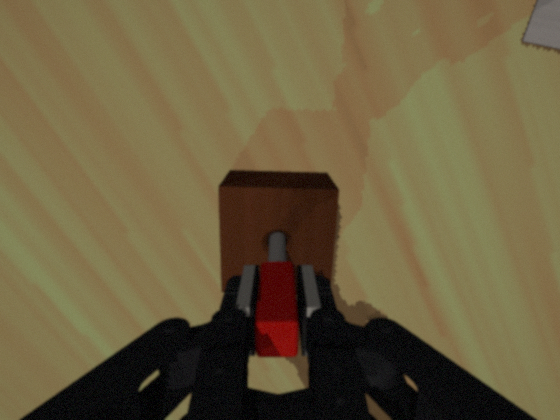

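The handle sits centred between the pads, with the shaft in the stand hole at (277,238). I'll close fully.

>>> send_rows:
  moves:
    - [[0,0,0],[0,0,0],10]
    - [[0,0,0],[0,0,0],0]
    - [[0,0,0],[0,0,0],0]
    - [[0,0,0],[0,0,0],0]
    - [[0,0,0],[0,0,0],0]

```text
clock: 2.62
eef_pos: [0.4816, -0.1672, 0.1679]
tool_rot: [0.859, 0.512, 0.0, 0.0]
ft_force: [-0.4, 0.3, 0.3]
grip_width: 0.0152
```

>>> send_rows:
  moves:
    - [[0,0,-2],[0,0,0],0]
    - [[0,0,-8],[0,0,0],0]
    - [[0,0,-20],[0,0,0],0]
    - [[0,0,-40],[0,0,0],0]
    - [[0,0,-70],[0,0,0],0]
    - [[0,0,-105],[0,0,0],0]
    - [[0,0,-140],[0,0,0],0]
    - [[0,0,-140],[0,0,0],0]
    - [[0,0,-140],[0,0,0],0]
    - [[0,0,-140],[0,0,0],0]

```text
clock: 3.45
eef_pos: [0.4812, -0.1672, 0.3074]
tool_rot: [0.859, 0.512, 0.0, -0.0]
ft_force: [-0.1, -0.3, -2.2]
grip_width: 0.0151
```

Run:
```python
from h import *
go([.5,.1165,.33],None)
S=camera('scene');T=camera('top');W=camera('wrist');c=get_calibration('wrist')
for n,i in(('scene1',S),('top1',T),('w3',W)): cv2.imwrite(f'pics/{n}.png',i[...,::-1])
o=readout.get_obs();X=o['eef_pos']
np.savez('w3.npz',p=X,q=o['tool_rot'],**c)
# expected: tip at 54+105 ahead
M=Ro.from_quat(o['tool_rot']).as_matrix();tip=X+M[:,2]*.159
cs,ct=get_calibration('scene'),get_calibration('top')
print('tip exp',tip,[proj(k,tip) for k in(cs,ct,c)])
cr=lambda I,u:cv2.resize(I[max(0,int(u[1])-45):,max(0,int(u[0])-45):][:75,:90],(390,325),interpolation=cv2.INTER_CUBIC)
a=cr(S[...,::-1],proj(cs,tip));b=cr(W[...,::-1],proj(c,tip))
cv2.imwrite('pics/c3.png',np.hstack([a,b]))
```

```text
t 3.45 tcp [ 0.4812 -0.1672  0.3074] jaw deg -28.46 F [-0.12 -0.29 -2.24] w 0.0151
shift [ 258.36 -118.61  -22.47] rv [ 0.0003 -0.0004  0.    ]
tip exp [ 0.48024153 -0.1667243   0.14701683] [array([255.54928155, 152.82117125]), array([355.47837861, 235.90985725]), array([277.22608837, 219.34140341])]
```

View pics/c3.png

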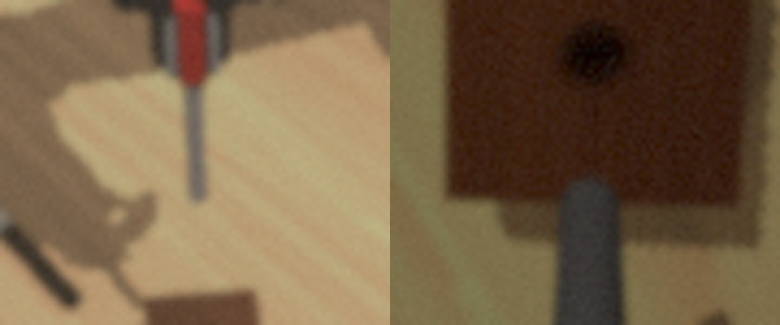

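The drift is held, and its tip is at scene pixel (255.5,153) where the model predicts. The stand hole shows at wrist pixel (280,187). Seated grip reference is TCP (0.4816,-0.1672,0.1679), which puts the tip 159.9 mm ahead of the TCP.

Run:
```python
from h import *
ct=get_calibration('top');cs=get_calibration('scene')
H=onz(ct,(215.3,236.3),.123);H2=onz(cs,(270+193*100/390,215+(350-290)*74/290),.123);print(H,H2)
H[:2]=H[:2]
t=H[:2]-.013*np.array([.48,.876]);go([*t,.145+.1599],None)
```

```text
[0.51022765 0.11510396 0.123     ] [0.51114524 0.11805308 0.123     ]
t 3.6 tcp [ 0.4807 -0.1669  0.306 ] jaw deg -28.46 F [-0.55  0.22 -1.41] w 0.0153
shift [ 249.08 -108.46    1.43] rv [-0.0029  0.      0.    ]
```

>>> send_rows:
  moves:
    - [[30,-13,-3],[0,0,0],0]
    - [[65,-28,-5],[0,0,0],0]
    - [[100,-43,-5],[0,0,0],0]
    - [[135,-58,-5],[0,0,0],0]
    - [[170,-74,-5],[0,0,0],0]
    - [[205,-89,-5],[0,0,0],0]
    - [[230,-100,-2],[0,0,0],0]
    - [[249,-108,0],[0,0,0],0]
    - [[249,-108,0],[0,0,0],0]
    - [[249,-108,0],[0,0,0],0]
    - [[249,-108,0],[0,0,0],0]

```text
clock: 4.52
eef_pos: [0.5039, 0.1031, 0.3053]
tool_rot: [0.859, 0.512, -0.002, -0.001]
ft_force: [-0.2, 0.2, -1.1]
grip_width: 0.0152
```

Run:
```python
from h import *
go([.504,.104,.305],None)
c=get_calibration('wrist');W=camera('wrist');cv2.imwrite('pics/w4.png',W[...,::-1])
o=readout.get_obs();X=o['eef_pos'];np.savez('w4.npz',p=X,q=o['tool_rot'],**c)
tip=X+Ro.from_quat(o['tool_rot']).as_matrix()[:,2]*.1599;u=proj(c,tip);print(tip,u,proj(c,[.5102,.1151,.123]))
x,y=int(u[0])-65,int(u[1])-85;print(x,y)
cv2.imwrite('pics/c4.png',cv2.resize(W[y:y+110,x:x+130,::-1],None,fx=5,fy=5,interpolation=cv2.INTER_CUBIC))
```

```text
t 4.52 tcp [0.5039 0.1031 0.3053] jaw deg -28.45 F [-0.18  0.21 -1.1 ] w 0.0152
shift [ 0.87 -0.34  0.28] rv [-0.0045  0.002   0.    ]
[0.50335601 0.10273089 0.14571468] [277.7870893  219.39184634] [278.05272251 192.52205232]
212 134
```

View pics/c4.png

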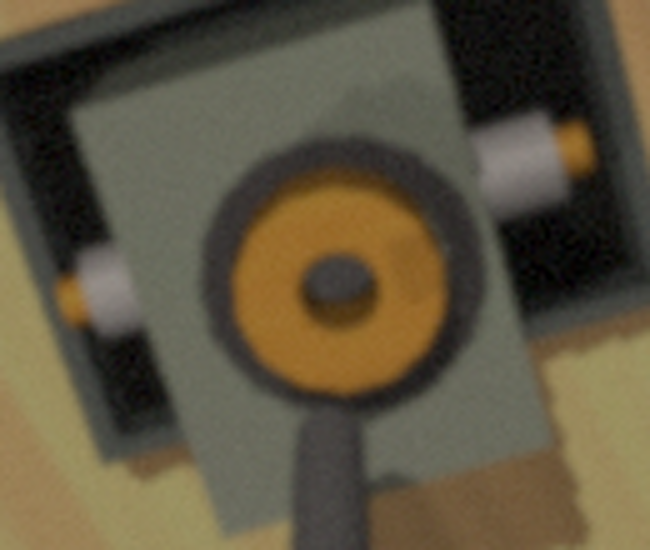

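Wrist crop: the collar hole is centred at crop (340,291), i.e. px (280.0,192.1), with the shaft tip just below it at crop (332,428), i.e. px (278.4,219.5). The tip model predicts (277.8,219.4), so it agrees to about 0.5 mm.

Run:
```python
from h import *
c=dict(np.load('w4.npz'));print(onz(c,(280,192.1),.123))
H=onz(c,(279.4,192.1),.123);print(H)
go([H[0],H[1],.305],np.radians(-28.45))
```

```text
[0.51169583 0.11467579 0.123     ]
[0.51128489 0.11489848 0.123     ]
t 4.57 tcp [0.504  0.1026 0.3056] jaw deg -28.51 F [-0.69 -1.   -1.32] w 0.0152
shift [14.25  0.51  0.59] rv [-0.0041  0.0014 -0.0011]
```

>>> send_rows:
  moves:
    - [[7,0.3,0],[-0.004,0.001,-0.001],0]
    - [[14.2,0.5,0],[-0.004,0.001,-0.001],0]
    - [[14.2,0.5,5],[-0.004,0.001,-0.001],0]
    - [[14.2,0.5,12],[-0.004,0.001,-0.001],0]
    - [[14.2,0.5,17],[-0.004,0.001,-0.001],0]
    - [[14.2,0.5,17],[-0.004,0.001,-0.001],0]
    - [[14.2,0.5,17],[-0.004,0.001,-0.001],0]

```text
clock: 5.15
eef_pos: [0.5107, 0.1146, 0.2878]
tool_rot: [0.859, 0.512, -0.001, -0.0]
ft_force: [0.4, 0.4, 0.2]
grip_width: 0.015
```

Run:
```python
from h import *
go([.5113,.1149,.283],np.radians(-28.45))
c=get_calibration('wrist');W=camera('wrist');cv2.imwrite('pics/w5.png',W[...,::-1])
o=readout.get_obs();X=o['eef_pos'];np.savez('w5.npz',p=X,q=o['tool_rot'],**c)
tip=X+Ro.from_quat(o['tool_rot']).as_matrix()[:,2]*.1599;u=proj(c,tip);print(tip,u,proj(c,[.5113,.1149,.123]))
x,y=int(u[0])-50,int(u[1])-50;print(x,y)
cv2.imwrite('pics/c5.png',cv2.resize(W[y:y+80,x:x+100,::-1],None,fx=6,fy=6,interpolation=cv2.INTER_CUBIC))
```

```text
t 5.15 tcp [0.5107 0.1146 0.2878] jaw deg -28.47 F [0.37 0.35 0.15] w 0.015
shift [0.53 0.41 4.82] rv [-0.0014  0.0016 -0.0003]
[0.51077132 0.11462712 0.12835919] [277.58413074 218.77547485] [278.04680515 215.74321367]
227 168
```

View pics/c5.png

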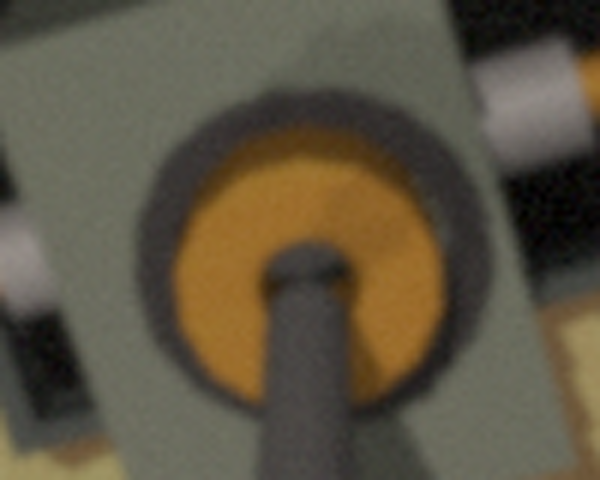

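Tip and hole are nearly concentric: hole centre at crop (309,286), shaft centred at x≈309. I'll descend gently.

>>> send_rows:
  moves:
    - [[0.5,0.3,1],[-0.001,0.001,0],0]
    - [[0.5,0.3,2],[-0.001,0.001,0],0]
    - [[0.5,0.3,3],[-0.001,0.001,0],0]
    - [[0.5,0.3,4],[-0.001,0.001,0],0]
    - [[0.5,0.3,5],[-0.001,0.001,0],0]
    - [[0.5,0.3,5.5],[-0.001,0.001,0],0]
    - [[0.5,0.3,6],[-0.001,0.001,0],0]
    - [[0.5,0.3,6.5],[-0.001,0.001,0],0]
    - [[0.5,0.3,6.5],[-0.001,0.001,0],0]

```text
clock: 5.95
eef_pos: [0.5114, 0.115, 0.2817]
tool_rot: [0.859, 0.512, 0.0, 0.0]
ft_force: [0.7, 0.5, -1.7]
grip_width: 0.0153
```

>>> send_rows:
  moves:
    - [[0,0,0],[0,0,0],0]

```text
clock: 6.03
eef_pos: [0.5114, 0.115, 0.2817]
tool_rot: [0.859, 0.512, 0.0, 0.0]
ft_force: [0.7, -0.0, -1.2]
grip_width: 0.0149
```

>>> send_rows:
  moves:
    - [[0,0,0.7],[0,0,0],0]
    - [[0,0,1.4],[0,0,0],0]
    - [[0,0,2.1],[0,0,0],0]
    - [[0,0,2.8],[0,0,0],0]
    - [[0,0,3.5],[0,0,0],0]
    - [[0,0,4],[0,0,0],0]
    - [[0,0,4],[0,0,0],0]

```text
clock: 6.62
eef_pos: [0.5114, 0.115, 0.2775]
tool_rot: [0.859, 0.512, -0.0, 0.0]
ft_force: [-0.2, -0.3, -1.6]
grip_width: 0.0154
```

The tip is in the hole with no side force. I'll go on down towards the die top (73–81 mm).

>>> send_rows:
  moves:
    - [[0,0,1.5],[0,0,0],0]
    - [[0,0,3],[0,0,0],0]
    - [[0,0,4.5],[0,0,0],0]
    - [[0,0,6],[0,0,0],0]
    - [[0,0,7.5],[0,0,0],0]
    - [[0,0,9],[0,0,0],0]
    - [[0,0,10.5],[0,0,0],0]
    - [[0,0,12],[0,0,0],0]
    - [[0,0,13],[0,0,0],0]
    - [[0,0,14],[0,0,0],0]
    - [[0,0,14],[0,0,0],0]

```text
clock: 7.53
eef_pos: [0.5113, 0.115, 0.2633]
tool_rot: [0.859, 0.512, -0.0, 0.0]
ft_force: [0.1, 0.3, -1.1]
grip_width: 0.0154
```

>>> send_rows:
  moves:
    - [[0,0,1.5],[0,0,0],0]
    - [[0,0,3],[0,0,0],0]
    - [[0,0,4.5],[0,0,0],0]
    - [[0,0,6],[0,0,0],0]
    - [[0,0,7.5],[0,0,0],0]
    - [[0,0,9],[0,0,0],0]
    - [[0,0,10.5],[0,0,0],0]
    - [[0,0,12],[0,0,0],0]
    - [[0,0,13.5],[0,0,0],0]
    - [[0,0,15],[0,0,0],0]
    - [[0,0,17],[0,0,0],0]
    - [[0,0,17],[0,0,0],0]

```text
clock: 8.53
eef_pos: [0.5111, 0.1149, 0.2458]
tool_rot: [0.859, 0.512, -0.001, -0.0]
ft_force: [0.5, 1.0, -2.1]
grip_width: 0.0153
```

>>> send_rows:
  moves:
    - [[0,0,0.5],[0,0,0],0]
    - [[0,0,1],[0,0,0],0]
    - [[0,0,1.5],[0,0,0],0]
    - [[0,0,2],[0,0,0],0]
    - [[0,0,2.5],[0,0,0],0]
    - [[0,0,3],[0,0,0],0]
    - [[0,0,3.5],[0,0,0],0]
    - [[0,0,4],[0,0,0],0]
    - [[0,0,4.5],[0,0,0],0]
    - [[0,0,5],[0,0,0],0]

```text
clock: 9.37
eef_pos: [0.5111, 0.1149, 0.2408]
tool_rot: [0.859, 0.512, -0.001, -0.0]
ft_force: [-0.1, 0.1, -1.5]
grip_width: 0.015
```

Tip at 80.9 mm, still free.

>>> send_rows:
  moves:
    - [[0,0,0.4],[0,0,0],0]
    - [[0,0,0.8],[0,0,0],0]
    - [[0,0,1.2],[0,0,0],0]
    - [[0,0,1.6],[0,0,0],0]
    - [[0,0,2],[0,0,0],0]
    - [[0,0,2.4],[0,0,0],0]
    - [[0,0,2.8],[0,0,0],0]

```text
clock: 9.95
eef_pos: [0.511, 0.1149, 0.2379]
tool_rot: [0.859, 0.512, -0.001, -0.0]
ft_force: [0.7, -0.3, -1.0]
grip_width: 0.0153
```

>>> send_rows:
  moves:
    - [[0,0,0.4],[0,0,0],0]
    - [[0,0,0.8],[0,0,0],0]
    - [[0,0,1.2],[0,0,0],0]
    - [[0,0,1.6],[0,0,0],0]

```text
clock: 10.28
eef_pos: [0.5111, 0.1149, 0.2363]
tool_rot: [0.859, 0.512, -0.001, -0.0]
ft_force: [-0.4, -0.5, -1.8]
grip_width: 0.0152
```

Tip at 76.4 mm.

>>> send_rows:
  moves:
    - [[0,0,0.4],[0,0,0],0]
    - [[0,0,0.8],[0,0,0],0]
    - [[0,0,1.2],[0,0,0],0]
    - [[0,0,1.6],[0,0,0],0]

```text
clock: 10.62
eef_pos: [0.511, 0.1149, 0.2346]
tool_rot: [0.859, 0.512, -0.001, -0.0]
ft_force: [-0.4, 0.1, -1.3]
grip_width: 0.0153
```

>>> send_rows:
  moves:
    - [[0,0,0.3],[0,0,0],0]
    - [[0,0,0.6],[0,0,0],0]
    - [[0,0,0.9],[0,0,0],0]
    - [[0,0,1.2],[0,0,0],0]

```text
clock: 10.95
eef_pos: [0.5113, 0.115, 0.2342]
tool_rot: [0.859, 0.512, -0.0, 0.0]
ft_force: [-1.2, -0.3, 4.8]
grip_width: 0.0154
```

Contact with the die at tip ≈74.3 mm. The arm gives about 8 N/mm, so I'll ramp gently.

>>> send_rows:
  moves:
    - [[0,0,0.8],[0,0,0],0]
    - [[0,0,1.0],[0,0,0],0]
    - [[0,0,1.2],[0,0,0],0]
    - [[0,0,1.4],[0,0,0],0]
    - [[0,0,1.6],[0,0,0],0]
    - [[0,0,1.6],[0,0,0],0]

```text
clock: 11.45
eef_pos: [0.5115, 0.115, 0.234]
tool_rot: [0.859, 0.512, 0.001, 0.0]
ft_force: [-2.6, -1.2, 8.6]
grip_width: 0.0152
```

>>> send_rows:
  moves:
    - [[0,0,1.4],[0,0,0],0]
    - [[0,0,1.6],[0,0,0],0]
    - [[0,0,1.8],[0,0,0],0]
    - [[0,0,2.0],[0,0,0],0]
    - [[0,0,2.2],[0,0,0],0]
    - [[0,0,2.4],[0,0,0],0]

```text
clock: 11.95
eef_pos: [0.5114, 0.1151, 0.2334]
tool_rot: [0.859, 0.512, 0.002, 0.001]
ft_force: [-3.2, -0.7, 11.6]
grip_width: 0.0153
```

>>> send_rows:
  moves:
    - [[0,0,1.8],[0,0,0],0]
    - [[0,0,2.0],[0,0,0],0]
    - [[0,0,2.2],[0,0,0],0]
    - [[0,0,2.4],[0,0,0],0]
    - [[0,0,2.6],[0,0,0],0]
    - [[0,0,2.8],[0,0,0],0]
    - [[0,0,3.0],[0,0,0],0]
    - [[0,0,3.0],[0,0,0],0]

```text
clock: 12.62
eef_pos: [0.5113, 0.1151, 0.2324]
tool_rot: [0.859, 0.512, 0.002, 0.001]
ft_force: [-4.0, -2.1, 11.2]
grip_width: 0.0154
```

Run:
```python
from h import *
go([.5112,.115,.215],np.radians(-28.45))
o=readout.get_obs();M=Ro.from_quat(o['tool_rot']).as_matrix()
print('z',M[:,2].round(4),'tip',(o['eef_pos']+.1599*M[:,2]).round(4),o['ft_torque'].round(3),'F tool',(M.T@o['ft_force']).round(2))
```

```text
t 12.62 tcp [0.5113 0.1151 0.2324] jaw deg -28.46 F [-3.98 -2.06 11.24] w 0.0154
shift [-0.16 -0.11 17.4 ] rv [ 0.0035 -0.0032 -0.0002]
z [ 0.0046  0.0011 -1.    ] tip [0.512  0.1153 0.0725] [-0.21   1.259 -0.019] F tool [ -3.67  -2.48 -11.26]
```

>>> send_rows:
  moves:
    - [[-0.2,-0.1,1.6],[0.003,-0.003,0],0]
    - [[-0.3,-0.2,1.9],[0.005,-0.005,0],0]
    - [[-0.3,-0.2,2.2],[0.006,-0.006,0],0]
    - [[-0.3,-0.2,2.5],[0.006,-0.006,0],0]
    - [[-0.3,-0.2,2.8],[0.006,-0.006,0],0]
    - [[-0.3,-0.2,3.1],[0.006,-0.006,0],0]
    - [[-0.3,-0.2,3.4],[0.006,-0.006,0],0]
    - [[-0.3,-0.2,3.7],[0.006,-0.006,0],0]

```text
clock: 13.28
eef_pos: [0.5117, 0.1152, 0.2308]
tool_rot: [0.859, 0.512, -0.0, 0.0]
ft_force: [-2.2, 0.3, 11.1]
grip_width: 0.0153
```

```bash
cat > s.py <<'E'
from h import *
go([.5112,.115,.2155],np.radians(-28.45))
o=readout.get_obs();M=Ro.from_quat(o['tool_rot']).as_matrix()
print('z',M[:,2].round(4),'tip',(o['eef_pos']+.1599*M[:,2]).round(4),o['ft_torque'].round(3),'F tool',(M.T@o['ft_force']).round(2))
E
python3 s.py
```

```text
t 13.28 tcp [0.5117 0.1152 0.2308] jaw deg -28.45 F [-2.22  0.33 11.12] w 0.0153
shift [-0.42 -0.36 15.32] rv [ 0.0001  0.0002 -0.0001]
z [-1.e-04 -2.e-04 -1.e+00] tip [0.5117 0.1152 0.0709] [-0.088  0.655 -0.023] F tool [ -0.77  -2.11 -11.12]
```

>>> send_rows:
  moves:
    - [[-0.4,-0.4,1.5],[0.004,-0.004,0],0]
    - [[-0.4,-0.4,1.9],[0.004,-0.004,0],0]
    - [[-0.4,-0.4,2.3],[0.004,-0.004,0],0]
    - [[-0.4,-0.4,2.7],[0.004,-0.004,0],0]
    - [[-0.4,-0.4,3.1],[0.004,-0.004,0],0]
    - [[-0.4,-0.4,3.5],[0.004,-0.004,0],0]
    - [[-0.4,-0.4,3.9],[0.004,-0.004,0],0]
    - [[-0.4,-0.4,4.3],[0.004,-0.004,0],0]
    - [[-0.4,-0.4,4.7],[0.004,-0.004,0],0]
    - [[-0.4,-0.4,5.1],[0.004,-0.004,0],0]
    - [[-0.4,-0.4,5.5],[0.004,-0.004,0],0]
    - [[-0.4,-0.4,5.9],[0.004,-0.004,0],0]

```text
clock: 14.28
eef_pos: [0.512, 0.1153, 0.227]
tool_rot: [0.859, 0.512, -0.001, -0.0]
ft_force: [-1.7, -0.1, 11.4]
grip_width: 0.015
```

```bash
python3 s.py
```

```text
t 14.28 tcp [0.512  0.1153 0.227 ] jaw deg -28.45 F [-1.68 -0.14 11.42] w 0.015
shift [-0.62 -0.52 11.48] rv [-0.0013  0.0016 -0.    ]
z [-1.9e-03 -8.0e-04 -1.0e+00] tip [0.5117 0.1152 0.0671] [0.016 0.569 0.001] F tool [ -0.94  -1.42 -11.41]
```

>>> send_rows:
  moves:
    - [[-0.6,-0.6,1.5],[0.002,-0.002,0],0]
    - [[-0.6,-0.6,1.9],[0.002,-0.002,0],0]
    - [[-0.6,-0.6,2.3],[0.002,-0.002,0],0]
    - [[-0.6,-0.6,2.7],[0.002,-0.002,0],0]
    - [[-0.6,-0.6,3.1],[0.002,-0.002,0],0]
    - [[-0.6,-0.6,3.5],[0.002,-0.002,0],0]
    - [[-0.6,-0.6,3.9],[0.002,-0.002,0],0]
    - [[-0.6,-0.6,4.3],[0.002,-0.002,0],0]
    - [[-0.6,-0.6,4.7],[0.002,-0.002,0],0]
    - [[-0.6,-0.6,5.1],[0.002,-0.002,0],0]
    - [[-0.6,-0.6,5.5],[0.002,-0.002,0],0]
    - [[-0.6,-0.6,5.9],[0.002,-0.002,0],0]

```text
clock: 15.28
eef_pos: [0.5119, 0.1153, 0.2229]
tool_rot: [0.859, 0.512, -0.001, -0.0]
ft_force: [-2.5, 0.4, 10.3]
grip_width: 0.0151
```

```bash
python3 s.py
```

```text
t 15.28 tcp [0.5119 0.1153 0.2229] jaw deg -28.45 F [-2.54  0.42 10.34] w 0.0151
shift [-0.59 -0.47  7.45] rv [-0.0009  0.0012  0.    ]
z [-1.4e-03 -6.0e-04 -1.0e+00] tip [0.5117 0.1152 0.063 ] [-0.026  0.537 -0.023] F tool [ -0.85  -2.44 -10.34]
```

>>> send_rows:
  moves:
    - [[-0.6,-0.6,1.5],[0.002,-0.002,0],0]
    - [[-0.6,-0.6,1.9],[0.002,-0.002,0],0]
    - [[-0.6,-0.6,2.3],[0.002,-0.002,0],0]
    - [[-0.6,-0.6,2.7],[0.002,-0.002,0],0]
    - [[-0.6,-0.6,3.1],[0.002,-0.002,0],0]
    - [[-0.6,-0.6,3.5],[0.002,-0.002,0],0]
    - [[-0.6,-0.6,3.9],[0.002,-0.002,0],0]
    - [[-0.6,-0.6,4.3],[0.002,-0.002,0],0]
    - [[-0.6,-0.6,4.7],[0.002,-0.002,0],0]
    - [[-0.6,-0.6,5.1],[0.002,-0.002,0],0]
    - [[-0.6,-0.6,5.5],[0.002,-0.002,0],0]
    - [[-0.6,-0.6,5.9],[0.002,-0.002,0],0]

```text
clock: 16.28
eef_pos: [0.5118, 0.1153, 0.2188]
tool_rot: [0.859, 0.512, -0.001, 0.0]
ft_force: [-0.6, 0.1, 9.5]
grip_width: 0.0154
```

```bash
python3 s.py
```

```text
t 16.28 tcp [0.5118 0.1153 0.2188] jaw deg -28.44 F [-0.64  0.08  9.51] w 0.0154
shift [-0.55 -0.4   3.33] rv [-0.0005  0.0009  0.0001]
z [-9.e-04 -6.e-04 -1.e+00] tip [0.5117 0.1152 0.0589] [-0.094  0.486  0.003] F tool [-0.24 -0.61 -9.51]
```

Tip at 58.9 mm, 2 mm or so to release.

>>> send_rows:
  moves:
    - [[-0.6,-0.5,1.4],[0.001,-0.001,0],0]
    - [[-0.6,-0.5,1.8],[0.001,-0.001,0],0]
    - [[-0.6,-0.5,2.2],[0.001,-0.001,0],0]
    - [[-0.6,-0.5,2.6],[0.001,-0.001,0],0]
    - [[-0.6,-0.5,3.0],[0.001,-0.001,0],0]
    - [[-0.6,-0.5,3.4],[0.001,-0.001,0],0]
    - [[-0.6,-0.5,3.8],[0.001,-0.001,0],0]
    - [[-0.6,-0.5,4.2],[0.001,-0.001,0],0]
    - [[-0.6,-0.5,4.5],[0.001,-0.001,0],0]
    - [[-0.6,-0.5,4.5],[0.001,-0.001,0],0]

```text
clock: 17.12
eef_pos: [0.5108, 0.115, 0.2136]
tool_rot: [0.859, 0.512, -0.002, -0.0]
ft_force: [1.6, -0.7, -1.7]
grip_width: 0.0153
```

```bash
python3 s.py
```

```text
t 17.12 tcp [0.5108 0.115  0.2136] jaw deg -28.44 F [ 1.59 -0.65 -1.67] w 0.0153
shift [ 0.21  0.36 -1.93] rv [-0.0027  0.0027  0.0002]
z [-0.0037 -0.0011 -1.    ] tip [0.5102 0.1148 0.0537] [ 0.101 -0.109  0.082] F tool [0.19 1.71 1.67]
```

Axial force dropped to the drift's own weight, so the die has let go. I'll straighten, probe a little deeper to confirm, and look.

>>> send_rows:
  moves:
    - [[0.2,0.3,0.5],[-0.003,0.003,0],0]
    - [[0.2,0.3,1.5],[-0.003,0.003,0],0]
    - [[0.2,0.3,3],[-0.003,0.003,0],0]
    - [[0.2,0.3,4],[-0.003,0.003,0],0]
    - [[0.2,0.3,4],[-0.003,0.003,0],0]

```text
clock: 17.53
eef_pos: [0.5108, 0.1149, 0.2092]
tool_rot: [0.859, 0.512, -0.0, -0.0]
ft_force: [-0.1, -0.8, -1.5]
grip_width: 0.015
```

```bash
python3 s.py
python3 - <<'E'
from h import *
S=camera('scene')[...,::-1];cv2.imwrite('pics/scene2.png',S)
T=camera('top')[...,::-1]
cv2.imwrite('pics/c6.png',np.hstack([cv2.resize(I,(400,320),interpolation=cv2.INTER_CUBIC) for I in (S[215:295,270:370],T[205:285,170:270])]))
E
```

```text
t 17.53 tcp [0.5108 0.1149 0.2092] jaw deg -28.44 F [-0.08 -0.82 -1.54] w 0.015
shift [ 0.22  0.28 -6.32] rv [-0.0003  0.0003  0.0001]
z [-4.e-04 -1.e-04 -1.e+00] tip [0.5108 0.1149 0.0493] [ 0.009  0.006 -0.033] F tool [-0.76  0.32  1.54]
```

View pics/c6.png

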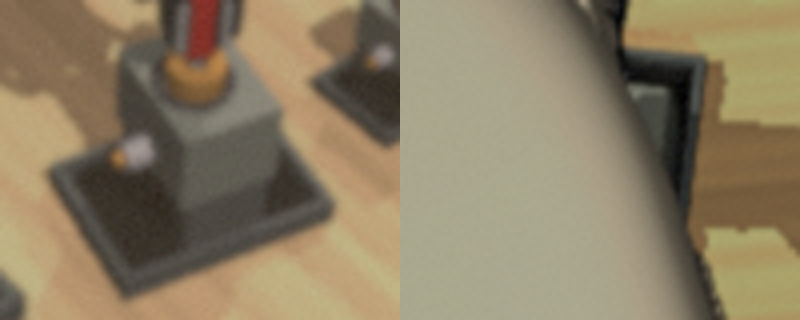

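The die isn't visible because it lies under the body. The tip is free at 49.3 mm with no load, 8 mm below the release line, so the die is out. I'll withdraw straight up.

>>> send_rows:
  moves:
    - [[0,0,-3],[0,0,0],0]
    - [[0,0,-8],[0,0,0],0]
    - [[0,0,-14],[0,0,0],0]
    - [[0,0,-20],[0,0,0],0]
    - [[0,0,-26],[0,0,0],0]
    - [[0,0,-32],[0,0,0],0]
    - [[0,0,-38],[0,0,0],0]
    - [[0,0,-44],[0,0,0],0]
    - [[0,0,-50],[0,0,0],0]
    - [[0,0,-50],[0,0,0],0]

```text
clock: 18.47
eef_pos: [0.5117, 0.1151, 0.2611]
tool_rot: [0.859, 0.512, 0.001, 0.0]
ft_force: [1.2, -0.0, -1.3]
grip_width: 0.0156
```

```bash
python3 s.py
```

```text
t 18.47 tcp [0.5117 0.1151 0.2611] jaw deg -28.44 F [ 1.23 -0.03 -1.33] w 0.0156
shift [-0.43 -0.44 45.6 ] rv [ 0.002  -0.0018  0.0001]
z [ 2.7e-03  6.0e-04 -1.0e+00] tip [0.5121 0.1152 0.1012] [ 0.007 -0.042 -0.03 ] F tool [0.56 1.09 1.33]
```

>>> send_rows:
  moves:
    - [[-0.4,-0.4,-4],[0.002,-0.002,0],0]
    - [[-0.4,-0.4,-10],[0.002,-0.002,0],0]
    - [[-0.4,-0.4,-16],[0.002,-0.002,0],0]
    - [[-0.4,-0.4,-22],[0.002,-0.002,0],0]
    - [[-0.4,-0.4,-30],[0.002,-0.002,0],0]
    - [[-0.4,-0.4,-40],[0.002,-0.002,0],0]
    - [[-0.4,-0.4,-52],[0.002,-0.002,0],0]
    - [[-0.4,-0.4,-52],[0.002,-0.002,0],0]
    - [[-0.4,-0.4,-52],[0.002,-0.002,0],0]

```text
clock: 19.22
eef_pos: [0.5115, 0.1151, 0.3142]
tool_rot: [0.859, 0.512, 0.001, 0.0]
ft_force: [0.3, -1.1, -1.9]
grip_width: 0.0154
```

Run:
```python
from h import *
go([.4816,-.1672,.313],np.radians(-28.46))
```

```text
t 19.22 tcp [0.5115 0.1151 0.3142] jaw deg -28.44 F [ 0.32 -1.13 -1.87] w 0.0154
shift [-262.46  108.12    1.06] rv [ 0.002  -0.0015  0.0003]
```

>>> send_rows:
  moves:
    - [[-25,10,0],[0.001,-0.001,0],0]
    - [[-60,25,0],[0.002,-0.001,0],0]
    - [[-95,39,0],[0.002,-0.001,0],0]
    - [[-130,53,0],[0.002,-0.001,0],0]
    - [[-165,68,0],[0.002,-0.001,0],0]
    - [[-200,82,0],[0.002,-0.001,0],0]
    - [[-235,97,0],[0.002,-0.001,0],0]
    - [[-255,105,0],[0.002,-0.001,0],0]
    - [[-262.5,108,0],[0.002,-0.001,0],0]
    - [[-262.5,108,0],[0.002,-0.001,0],0]
    - [[-262.5,108,0],[0.002,-0.001,0],0]
    - [[-262.5,108,0],[0.002,-0.001,0],0]

```text
clock: 20.22
eef_pos: [0.4815, -0.166, 0.3137]
tool_rot: [0.859, 0.512, 0.0, -0.001]
ft_force: [0.3, 0.2, -1.6]
grip_width: 0.0154
```

Run:
```python
from h import *
S=camera('scene')[...,::-1];T=camera('top')[...,::-1];W=camera('wrist')[...,::-1]
go([.4816,-.1672,.222],np.radians(-28.46))
cv2.imwrite('pics/c7.png',np.hstack([cv2.resize(I,(260,260),interpolation=cv2.INTER_CUBIC) for I in (S[215:295,270:350],T[205:285,180:260],W[150:250,230:330])]))
```

```text
t 20.37 tcp [ 0.4817 -0.1658  0.314 ] jaw deg -28.31 F [ 0.13  0.15 -1.08] w 0.0155
shift [-1.31  0.56 92.05] rv [-0.0002 -0.0006  0.0026]
```

View pics/c7.png

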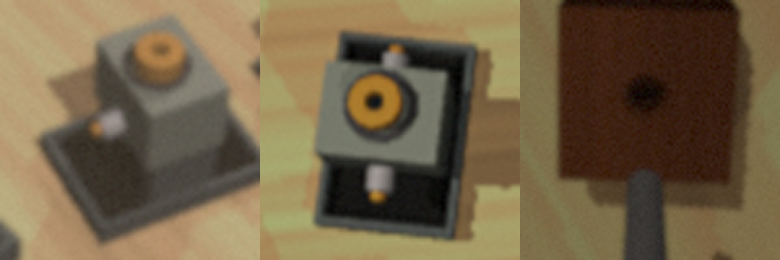

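The block looks as before, with the die hidden under its body. The drift hangs in line with the stand hole (both at col 645 of the crop).

>>> send_rows:
  moves:
    - [[-1.3,0.6,15],[0,0,0.003],0]
    - [[-1.3,0.6,35],[0,0,0.003],0]
    - [[-1.3,0.6,60],[0,0,0.003],0]
    - [[-1.3,0.6,80],[0,0,0.003],0]
    - [[-1.3,0.6,90],[0,0,0.003],0]
    - [[-1.3,0.6,92],[0,0,0.003],0]
    - [[-1.3,0.6,92],[0,0,0.003],0]
    - [[-1.3,0.6,92],[0,0,0.003],0]

```text
clock: 21.03
eef_pos: [0.4825, -0.1671, 0.2233]
tool_rot: [0.859, 0.512, 0.001, 0.001]
ft_force: [0.3, -0.3, -1.9]
grip_width: 0.0153
```

Run:
```python
from h import *
go([.4816,-.1672,.205],np.radians(-28.46))
```

```text
t 21.03 tcp [ 0.4825 -0.1671  0.2233] jaw deg -28.45 F [ 0.32 -0.31 -1.93] w 0.0153
shift [-0.49 -0.77 18.25] rv [ 0.0018 -0.001   0.0002]
```

>>> send_rows:
  moves:
    - [[-0.5,-0.8,1],[0.002,-0.001,0],0]
    - [[-0.5,-0.8,3],[0.002,-0.001,0],0]
    - [[-0.5,-0.8,5],[0.002,-0.001,0],0]
    - [[-0.5,-0.8,7],[0.002,-0.001,0],0]
    - [[-0.5,-0.8,9],[0.002,-0.001,0],0]
    - [[-0.5,-0.8,11],[0.002,-0.001,0],0]
    - [[-0.5,-0.8,13],[0.002,-0.001,0],0]
    - [[-0.5,-0.8,15],[0.002,-0.001,0],0]
    - [[-0.5,-0.8,17],[0.002,-0.001,0],0]
    - [[-0.5,-0.8,18],[0.002,-0.001,0],0]
    - [[-0.5,-0.8,18],[0.002,-0.001,0],0]

```text
clock: 21.95
eef_pos: [0.4814, -0.1671, 0.2049]
tool_rot: [0.859, 0.512, -0.0, -0.0]
ft_force: [-0.1, -0.5, -1.4]
grip_width: 0.0152
```

Run:
```python
from h import *
go([.4816,-.1672,.1685],np.radians(-28.46))
```

```text
t 21.95 tcp [ 0.4814 -0.1671  0.2049] jaw deg -28.45 F [-0.07 -0.54 -1.4 ] w 0.0152
shift [ 0.06  0.24 36.37] rv [-0.0009  0.0001  0.0002]
```

Tip at 45 mm, in the hole with no load. Lower to just above home.

>>> send_rows:
  moves:
    - [[0,0.2,3],[-0.001,0,0],0]
    - [[0,0.2,6],[-0.001,0,0],0]
    - [[0,0.2,10],[-0.001,0,0],0]
    - [[0,0.2,14],[-0.001,0,0],0]
    - [[0,0.2,18],[-0.001,0,0],0]
    - [[0,0.2,22],[-0.001,0,0],0]
    - [[0,0.2,26],[-0.001,0,0],0]
    - [[0,0.2,30],[-0.001,0,0],0]
    - [[0,0.2,33],[-0.001,0,0],0]
    - [[0,0.2,34.5],[-0.001,0,0],0]
    - [[0,0.2,35],[-0.001,0,0],0]
    - [[0,0.2,35],[-0.001,0,0],0]

```text
clock: 22.95
eef_pos: [0.4815, -0.1672, 0.1698]
tool_rot: [0.859, 0.512, -0.0, 0.0]
ft_force: [-0.5, 0.0, -1.2]
grip_width: 0.0155
```

>>> send_rows:
  moves:
    - [[0,0,0.5],[0,0,0],0]
    - [[0,0,1],[0,0,0],0]
    - [[0,0,1.5],[0,0,0],0]
    - [[0,0,2],[0,0,0],0]
    - [[0,0,2.3],[0,0,0],0]
    - [[0,0,2.3],[0,0,0],0]

```text
clock: 23.45
eef_pos: [0.4816, -0.1672, 0.1678]
tool_rot: [0.859, 0.512, 0.0, 0.0]
ft_force: [-0.6, 0.6, 1.0]
grip_width: 0.0153
```

Bottomed at TCP z 0.1678 against 0.1679 at pick-up, so it is fully home. Release and rise.

>>> send_rows:
  moves:
    - [[0,0,0],[0,0,0],18]
    - [[0,0,0],[0,0,0],25]
    - [[0,0,0],[0,0,0],45]
    - [[0,0,0],[0,0,0],70]
    - [[0,0,0],[0,0,0],85]
    - [[0,0,0],[0,0,0],85]
    - [[0,0,0],[0,0,0],85]
    - [[0,0,-10],[0,0,0],85]
    - [[0,0,-40],[0,0,0],85]
    - [[0,0,-80],[0,0,0],85]
    - [[0,0,-120],[0,0,0],85]
    - [[0,0,-120],[0,0,0],85]

```text
clock: 24.45
eef_pos: [0.4849, -0.1683, 0.2971]
tool_rot: [0.859, 0.512, 0.005, 0.006]
ft_force: [2.2, 0.0, 0.8]
grip_width: 0.0852
```

Run:
```python
from h import *
go([.40,.0,.30],np.radians(-28.46));W=camera('wrist')[...,::-1];S=camera('scene')[...,::-1]
cv2.imwrite('pics/c8.png',np.hstack([cv2.resize(W[140:260,220:340],(380,380)),cv2.resize(S[130:220,215:305],(380,380))]))
print(readout.get_obs()['joint_pos'].round(3))
```

```text
t 24.45 tcp [ 0.4849 -0.1683  0.2971] jaw deg -28.45 F [2.2  0.03 0.77] w 0.0852
shift [ 107.61 -154.74   -5.09] rv [ 0.0158 -0.0025  0.0002]
[-0.334  0.264  0.002  1.302 -0.     1.733]
```

View pics/c8.png

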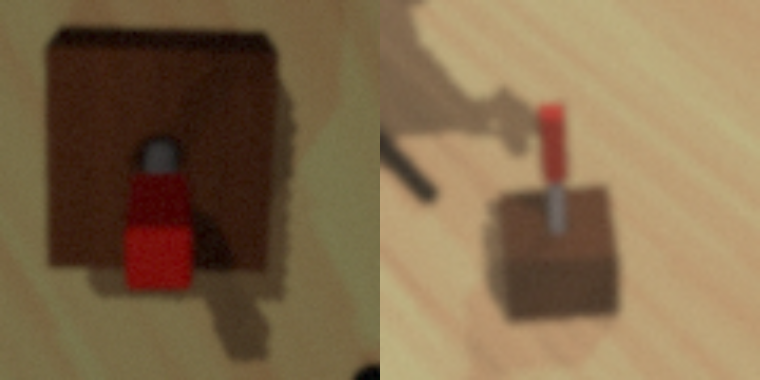

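Run:
```python
from h import *
from workcell import order
S=camera('scene')[...,::-1].astype(int);A=cv2.imread('pics/scene0.png').astype(int)
for n,(x,y) in dict(pot=(418,308),marker=(216,165),clip=(335,345)).items():
    print(n,np.abs(S-A)[y-12:y+12,x-14:x+14].mean().round(2))
go([.48,-.167,.3]);print(order.job_done())
```

```text
pot 5.25
marker 22.08
clip 4.61
t 24.6 tcp [ 0.4818 -0.1673  0.2889] jaw deg -28.45 F [-0.3   0.15 -0.89] w 0.085
shift [ -0.6   -1.65 -11.14] rv [ 0.0025 -0.0003  0.    ]
the job is handed in; nothing more can be done
None
```

The die was pushed out of the middle block (the one with the 136 x 96 mm tray), the drift is back in its stand, and the job is handed in at about 24.6 s. I never saw the die in the tray: no camera view showed it, because it would lie under the block's body.

- **Hole:** I found the collar hole by sight at about (0.511, 0.115). The tip entered without touching hard enough to show a side force.
- **Die:** The drift met the die top at about 74 mm and slid it down. Readings between moves never exceeded about 12 N upward and 4.5 N sideways. That is well under the 20 N and 25 N limits, though I only read forces at the end of each call, not continuously. The load vanished just past the release height, and the tip then went down freely to 49 mm. That is why I take the die to have dropped.
- **Drift:** It bottomed at TCP height 167.8 mm, against 167.9 mm when I picked it up. The last pictures show it upright in the stand with the gripper open and clear above it.
- **Bystanders:** I compared the scene picture with the first one. The pot and clip patches are unchanged apart from noise (differences of about 5). The marker patch differed by 22. I put that down to the arm's shadow, which falls near it, and the arm never came within reach of the marker, but I did not check further.

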